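# Set out the stirring station for a blank run

## Robot

A 6-joint arm with a two-finger parallel gripper is mounted at the origin on the work surface. World frame = base frame: x ahead of the robot, y to its left, z up, the work surface at z = 0. Lengths are in m, angles in rad, forces in N, time in s.
With the tool pointing down it reaches from about 0.35 to 0.975 m from the base axis. Payload 4.9 kg.
Tool frame: the origin (TCP) lies on the centre line of the jaws, within the pads' length; the fingertips stand 8 mm ahead of it and the grasp point (between the pads) lies 11 mm behind it; z points along the fingers, y is the direction in which the jaws open and shut (so a half turn about z gives the same grasp; the last joint's range is limited). The gripper opens to 85 mm and grips with 20 to 120 N. Pads are 22 mm wide; open, the fingers measure 114 mm over their backs; the gripper's body (76 mm by 85 mm) begins 54 mm behind the grasp point. The pads swing forward as they close: fully open they stand 13 mm farther back than shut.
Start: joints at [-1.277, 0.053, 1.613, -0, 1.476, -0.119], TCP at [0.251, -0.572, 0.239] pointing down, gripper open.
Joint ranges: [-3.01, 3.01], [-1.01, 2.22], [0.06, 2.58], [-1.02, 4.17], [0.09, 2.62], [-3.14, 3.14]. Speed limits (rad/s): [2.57, 2.57, 3.14, 3.14, 3.14, 3.14].

## Interface

Orientations are given as a rotation vector (axis times angle).
In Python, from station import get_obs, get_image, calibration, finish_job gives the robot as it stands. The module is installed in compiled form; this text tells all that it offers.
- The arm moves only by the shell command python3 -m jog 'ROWS' [FORCE]. ROWS is JSON, a list of rows, each a list of 7 numbers: the shift along the tool's x, y, z in cm, then the turn, a rotation vector about the tool's x, y, z in rad, then the closure in counts, from 0 (fully open) to 255 (shut). In form: [[dx, dy, dz, ax, ay, az, jaw], ...]. A call has 1 to 8 rows; each row is the pose to reach, as a shift and turn from the pose measured when the call began, along the tool's axes at that moment; what a row does not reach only later rows make up. A row lasts 1/12 s, in which the tool goes at most 41.7 mm and 7.16 degrees, less where a joint would pass 70% of its speed; a pose out of reach is approached as far as the arm can. A call with a gripper value outside its range is refused whole. The fingers move at their own pace and stop on an object; FORCE is the grip in N (left out, the last holds). Time passes only in rows, so rows that repeat a pose let the fingers close. It gives the time, the measured TCP pose, the force and the opening at its end, in the units of the state.
- get_obs(): the state, without advancing time (a new reading comes with each control period).
- get_image(name): name is "scene" or "top"; returns the picture (384x512x3 uint8, red, green, blue); there is no depth.
- calibration(name): a dict with "vfov" (degrees; the focal length in pixels is half the picture's height over the tangent of half this angle, whatever the lens; pixels are square), "cx", "cy" (the principal point, pixels), "dist_coeffs" ([k1, k2, p1, p2, k3] as OpenCV has them; the pictures are not rectified), "R" (3x3) and "t" (3): a world point X has camera coordinates R X + t. Camera axes: x right, y down, z forward; pixel columns grow to the right and rows downward; lengths in m; the calibration is good to about 2 mm. A picture is of the moment at which its call begins. calibration takes no time and is no camera call.
- finish_job(): hands the job in, once; it reports no verdict.
The state is a dict: "t": time; "q": joint angles; "dq": joint speeds; "effort": joint torques, N m; "tool_pos": TCP position; "tool_rot": TCP orientation; "contact_force": force on the tool from outside, world axes, zero at the start; "wrist_torque": the same for the moment, N m; "opening": finger opening in m.
Only numpy, scipy, OpenCV 4.12 (cv2) and the standard library are available. Lean on these libraries where they do the work, as an engineer would, in place of code of your own. Each camera call takes 0.05 s, during which the arm holds its last target. There are 200 camera calls.

## Task

Set up the bench for the blank run in working order: stand the glass beaker in the middle of the stirrer's plate and put its white cover on, properly seated; stand the wash bottle midway between the stirrer and the pump, in line with them; and stand the sample jar on the stirrer's other side, in the same line and as far from the stirrer as the wash bottle. Keep everything upright and set it down without dropping it, and leave the amber bottle, the timer and the scoop where they lie.

Things in the scene. Friction and masses are not known exactly. Their poses are not given: they have to be found in the camera images.
- stirrer: Magnetic stirrer, fixed: white housing 126 (x) x 124 (y) mm, grey front panel and black knob reaching 102 mm from the centre to -x. Round steel plate on top, 114 mm diameter, its flat top 50 mm above the bench. Origin: on the bench below the plate's centre; z up. The pump's centre lies 280 mm away along this y axis, on the +y or -y side; midway is 140 mm from each.
- pump: Peristaltic pump, fixed: grey case, round black roller head on its -x face, dark keypad on top; 104 mm wide (y), 110 mm high, from -80 to +80 mm in x. Origin: on the bench below its centre; z up. Axes parallel to the stirrer's.
- beaker: Open clear glass beaker, 60 mm outside diameter, 80 mm high, wall 2.5 mm (mouth 55 mm), small pouring lip at +x; a white stir bar lies inside, part of it. About 90 g. Origin: centre of the underside; z up.
- cover: White plastic beaker cover: plate 68 mm diameter, 5 mm thick; plug below it 44 mm diameter, 8 mm deep, fits loosely in the beaker's mouth; round knob on top 18 mm diameter, 22 mm high; 35 mm in all. Lies on its plug, knob up. About 60 g. Origin: centre of the plug's underside; z up. Seated, the plate rests on the beaker's rim and the origin is 72 mm above the beaker's.
- wash_bottle: Wash bottle: white body 60 mm diameter to 98 mm height, shoulder to 117, grey ribbed cap 36 mm diameter from 118 to 150, thin rigid white spout rising to 180 and bent over to +x, tip 60 mm off the axis at 158 height. With the grip across the cap along y, the spout passes between the fingers. About 260 g. Origin: centre of the underside; z up, x towards the spout tip.
- jar: Sample jar: squat white plastic jar with a blank paper label, 56 mm diameter to 56 mm height, wide ribbed white screw cap 52 mm diameter from 64 to 82 mm height. Closed. About 200 g. Origin: centre of the underside; z up.
- amber_bottle: Bystander: small brown glass bottle with a black cap, 44 mm diameter, 99 mm high. Origin: centre of the underside.
- timer: Bystander: grey bench timer lying flat, 62 x 70 x 18 mm. Origin: centre of the underside.
- scoop: Bystander: steel weighing scoop lying flat, 165 mm long along its x, 28 mm wide, 10 mm high. Origin: on the bench under its middle.
Mind the look-alikes: they are no part of the job. What is shaped like the cover but purple is not meant.

How it is judged:
At the end, for the whole second after the job is handed in: Beaker within 12 mm of the plate's centre, cover seated level on it; wash bottle 125-155 mm from stirrer and pump centres, jar 125-155 mm from the stirrer on the side away from the pump, both on the bench within 15 mm of the line; all upright and at rest (height (world z) of beaker between 0.046 and 0.054 m and horizontal distance between beaker and stirrer below 0.012 m and z of cover in the frame of beaker between 0.068 and 0.076 m and horizontal distance between cover and beaker below 0.009 m and height (world z) of each of wash_bottle, jar below 0.006 m and x of wash_bottle in the frame of stirrer between -0.015 and 0.015 m and horizontal distance between wash_bottle and stirrer between 0.125 and 0.155 m and horizontal distance between wash_bottle and pump between 0.125 and 0.155 m and x of jar in the frame of stirrer between -0.015 and 0.015 m and horizontal distance between jar and stirrer between 0.125 and 0.155 m and horizontal distance between jar and pump above 0.4 m and angle between each of beaker, cover, wash_bottle, jar's own z axis and vertical below 0.08 rad and linear speed of each of beaker, cover, wash_bottle, jar below 0.02 m/s); the robot touches nothing.
It fails at once if a bystander (amber bottle, timer, scoop) is moved by more than 20 mm (distance of any of amber_bottle, timer, scoop from where it was at the start of the episode above 0.02 m).
It fails at once if beaker, cover, wash bottle or jar is tipped by more than 30 degrees (angle between any of beaker, cover, wash_bottle, jar's own z axis and vertical above 0.52 rad).
It fails at once if beaker, cover, wash bottle or jar is dropped (falls freely at more than 0.6 m/s, about 2 cm) ((contact force between beaker and anything else below 0.01 N and linear speed of beaker above 0.6 m/s) or (contact force between cover and anything else below 0.01 N and linear speed of cover above 0.6 m/s) or (contact force between wash_bottle and anything else below 0.01 N and linear speed of wash_bottle above 0.6 m/s) or (contact force between jar and anything else below 0.01 N and linear speed of jar above 0.6 m/s)).
It also fails if it takes over 128 s, if anything falls off the work surface, if the arm or the gripper's body presses on something with over 40 N, if the wrist force passes 120 N, or if a joint passes its speed limit or range.

## Working session

There is one attempt and no reset: what is moved stays moved. The work goes in short steps, Python scripts to look and compute and a shell command to move; the robot and the scene stay as the last step left them, time stands still between calls to the robot, and variables do not carry over. Pictures are saved under pics/ and viewed, about 12 in all and at most 16, crops included, and the job is handed in when it is done.

```bash
mkdir -p pics; python3 - <<'E'
from station import *
import cv2
o=get_obs();print(o)
for n in("scene","top"):
    cv2.imwrite(f"pics/{n}0.png",cv2.resize(get_image(n)[...,::-1],(800,600),interpolation=cv2.INTER_CUBIC));print(calibration(n))
E
```

```text
{'t': 0.0, 'q': array([-1.27697535e+00,  5.33803119e-02,  1.61427748e+00,  2.69036527e-06,
        1.47602449e+00, -1.18991587e-01]), 'dq': array([-0.00137235,  0.00150812, -0.00015318,  0.00144423,  0.00014756,
        0.0003087 ]), 'effort': array([-1.05386684e-03, -3.93682015e+01, -3.70175743e+01, -2.13265030e-04,
        7.13513742e-03, -1.20987960e-05]), 'tool_pos': array([ 0.25057105, -0.5719106 ,  0.23805834]), 'tool_rot': array([-3.07287078e+00, -6.43422850e-01,  2.82184998e-04]), 'contact_force': array([ 0.02897951, -0.40216265,  0.74339738]), 'wrist_torque': array([ 1.35851382e-02, -2.85089488e-05, -9.39889969e-04]), 'opening': 0.08508844302092577}
{'vfov': 53.579003266882175, 'cx': 253.9794061614242, 'cy': 194.38985939063625, 'dist_coeffs': array([7.91474448e-05, 0.00000000e+00, 0.00000000e+00, 0.00000000e+00,
       0.00000000e+00]), 'R': array([[-0.89352631,  0.44900376,  0.00252133],
       [ 0.24996199,  0.50207831, -0.82791085],
       [-0.37300099, -0.73912989, -0.56085405]]), 't': array([ 0.5176458 , -0.06650669,  1.5023237 ])}
{'vfov': 45.265014047591706, 'cx': 249.5149693139946, 'cy': 196.4921122181, 'dist_coeffs': array([0.01231685, 0.        , 0.        , 0.        , 0.        ]), 'R': array([[-3.06519485e-03, -9.99994261e-01, -1.44302897e-03],
       [-9.85221390e-01,  3.26703964e-03, -1.71254603e-01],
       [ 1.71258335e-01,  8.96774282e-04, -9.85225750e-01]]), 't': array([-0.0700699 ,  0.55724872,  1.35419369])}
```

View pics/scene0.png

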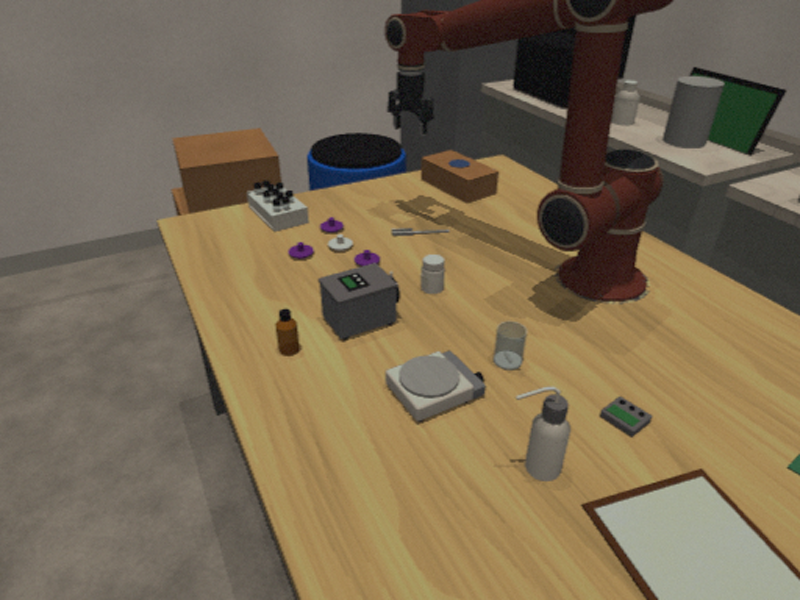

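View pics/top0.png

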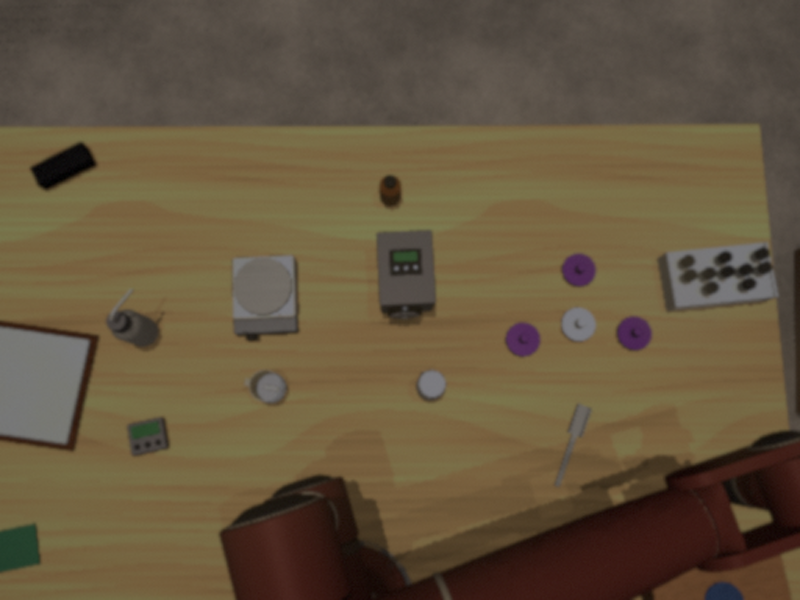

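The scene view shows everything. In the top view (800x600) the stirrer plate is at (263,286), pump (405,270), beaker (268,388), jar cap (431,384), wash cap (122,322), white cover (578,323). The amber bottle is at (390,190), the timer at (148,436) and the scoop at (573,445).

```bash
cat > h.py <<'E'
import numpy as np, cv2
from station import *
def cam(n):
    c=calibration(n); f=192/np.tan(np.radians(c['vfov']/2))
    return np.array([[f,0,c['cx']],[0,f,c['cy']],[0,0,1]]),c['dist_coeffs'],c['R'],c['t']
def back(n,u,v,z):  # native pixel + height -> world
    K,d,R,t=cam(n); p=cv2.undistortPoints(np.array([[[u,v]]],float),K,d)[0,0]
    r=R.T@np.array([*p,1]); o=-R.T@t; return o+r*(z-o[2])/r[2]
def proj(n,X):
    K,d,R,t=cam(n); return cv2.projectPoints(np.array(X,float).reshape(-1,1,3),cv2.Rodrigues(R)[0],t,K,d)[0][:,0]
def crop(img,u,v,w=32,h=32,s=8):
    return cv2.resize(img[int(v)-h:int(v)+h,int(u)-w:int(u)+w],None,fx=s,fy=s,interpolation=cv2.INTER_CUBIC)
def ring(im,u0,s,c,r,z,col=(0,255,0)): # draw world circle in a crop; u0=crop origin
    a=np.linspace(0,2*np.pi,60); X=np.c_[c[0]+r*np.cos(a),c[1]+r*np.sin(a),np.full(60,z)]
    return X
E
python3 - <<'E'
from h import *
S=1.5625
for k,u,v,z in [("stir",263,286,.05),("jar",431,384,.082),("wash",122,321,.15),("tip",131,291,.158),("cover",578,323,.03),("beakerbase",271,388,0),("amb",390,185,.099),("pumpTL",377,232,.11),("pumpBR",434,306,.11)]:
    print(k,back("top",u/S,v/S,z).round(4))
im=get_image("top")[...,::-1]
t=[crop(im,u/S,v/S,32,24,6) for u,v in [(263,290),(405,275),(268,388),(431,384)]]
cv2.imwrite("pics/c1.png",np.vstack([np.hstack(t[:2]),np.hstack(t[2:])]))
t=[crop(im,u/S,v/S,32,24,6) for u,v in [(130,320),(578,323)]]
im=get_image("scene")[...,::-1]
t+=[crop(im,u/S,v/S,32,24,6) for u,v in [(509,350),(545,440)]]
cv2.imwrite("pics/c2.png",np.vstack([np.hstack(t[:2]),np.hstack(t[2:])]))
E
```

```text
stir [0.5992 0.1761 0.05  ]
jar [ 0.4051 -0.1482  0.082 ]
wash [0.5154 0.4094 0.15  ]
tip [0.5687 0.3936 0.158 ]
cover [ 0.5271 -0.4413  0.03  ]
beakerbase [0.4036 0.1637 0.    ]
amb [ 0.7876 -0.0729  0.099 ]
pumpTL [ 0.6907 -0.048   0.11  ]
pumpBR [ 0.5479 -0.1541  0.11  ]
```

View pics/c1.png

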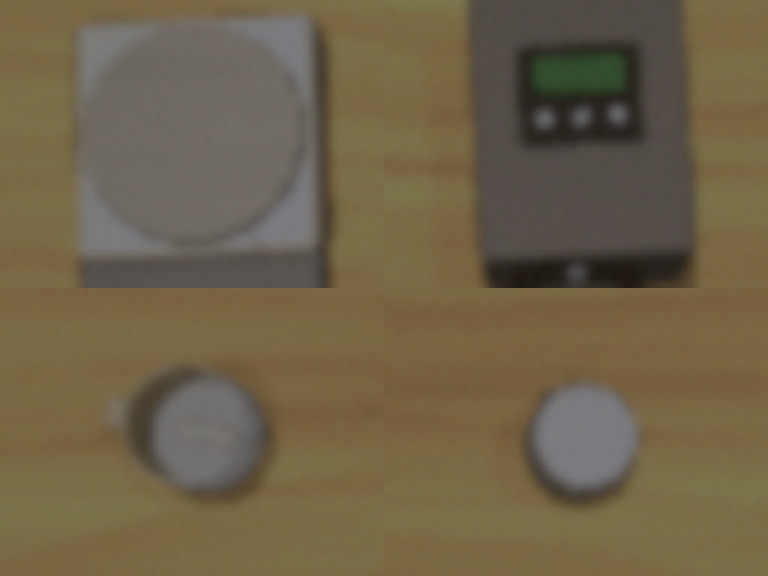

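View pics/c2.png

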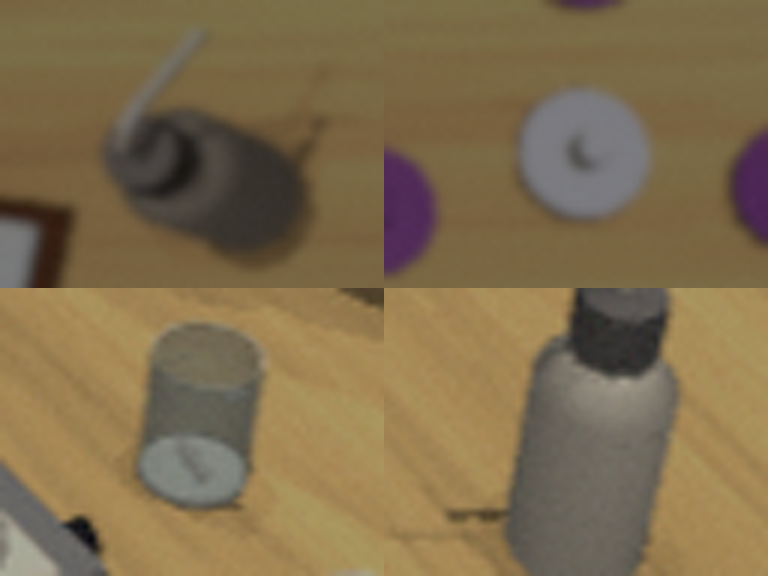

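```bash
cat >> h.py <<'E'
def tile(px,py,U,V,s=6,w=32,h=24): # pixel in tile whose centre arg was U,V in 800-scale
    return int(U/1.5625)-w+(px+.5)/s-.5, int(V/1.5625)-h+(py+.5)/s-.5
E
python3 - <<'E'
from h import *
def T(k,n,p,c,z): X=back(n,*tile(*p,*c),z); print(k,X.round(4)); return X
s=T("stir","top",(193,132),(263,290),.05)
cs=[T("hc","top",p,(263,290),.045) for p in [(78,28),(311,15),(320,247),(80,256)]]
print("yaw",np.degrees([np.arctan2(*(a-b)[:2]) for a,b in[(cs[1],cs[0]),(cs[2],cs[3])]]), np.mean(cs,0))
S=1.5625
P=[back("top",(u+.5)/S-.5,(v+.5)/S-.5,.11) for u,v in[(377,233),(432,231),(434,304),(379,307)]]
print("pump",np.mean(P,0),(P[1]-P[0]),(P[0]-P[3]))
T("wash cap","top",(150,150),(130,320),.15);T("wash base","top",(241,190),(130,320),0);T("tip","top",(203,33),(130,320),.158)
T("cover","top",(200,153),(578,323),.013)
T("jar","top",(199,149),(431,384),.082)
T("beaker","top",(210,145),(268,388),.002);T("bk lip","top",(115,122),(268,388),.08)
T("bk rim sc","scene",(207,69),(509,350),.08);T("bk base sc","scene",(192,182),(509,350),.002)
T("wash cap sc","scene",((570+665)/2-384,10),(545,440),.15)
E
```

```text
stir [0.6007 0.1779 0.05  ]
hc [0.6565 0.2394 0.045 ]
hc [0.663  0.1197 0.045 ]
hc [0.5419 0.1128 0.045 ]
hc [0.5377 0.2343 0.045 ]
yaw [176.8899147  178.01374415] [0.59975942 0.17656109 0.045     ]
pump [ 0.62028726 -0.10096671  0.11      ] [ 0.00355012 -0.10426888  0.        ] [0.14236433 0.00372887 0.        ]
wash cap [0.5179 0.4166 0.15  ]
wash base [0.5201 0.4253 0.    ]
tip [0.572  0.3921 0.158 ]
cover [ 0.5285 -0.4457  0.013 ]
jar [ 0.4061 -0.1479  0.082 ]
beaker [0.4053 0.163  0.002 ]
bk lip [0.4117 0.1966 0.08  ]
bk rim sc [0.4078 0.1649 0.08  ]
bk base sc [0.4056 0.1627 0.002 ]
wash cap sc [0.5234 0.4236 0.15  ]
```

```bash
cat > go.py <<'E'
import sys,numpy as np
from station import get_obs
from scipy.spatial.transform import Rotation as R
# go.py x y z yaw_deg : tool x axis at yaw, pointing down; prints shift cm / turn
o=get_obs();x,y,z,w=map(float,sys.argv[1:5]);Rc=R.from_rotvec(o['tool_rot'])
Rt=R.from_euler('z',w,degrees=True)*R.from_euler('x',180,degrees=True)
d=Rc.inv().apply(np.array([x,y,z])-o['tool_pos'])*100
print("t",round(o['t'],2),"pos",o['tool_pos'].round(4),"open",round(o['opening'],4),"F",o['contact_force'].round(1),"q6",round(o['q'][5],2))
print("GO",d.round(2),(Rc.inv()*Rt).as_rotvec().round(3))
E
python3 -m jog '[[3,-4,0,0,0,0,0],[6,-8,0,0,0,0,0],[9,-12,0,0,0,0,0],[12,-16,0,0,0,0,0],[15,-20,0,0,0,0,0],[18,-24,0,0,0,0,0],[20,-27,0,0,0,0,0],[20,-27,0,0,0,0,0]]'
python3 go.py .406 .164 .15 90
```

```text
t: 0.87
tool_pos: [0.3247, -0.2456, 0.2386]
tool_rot: [-3.074, -0.642, -0.0]
contact_force: [0.7, 0.3, -0.2]
opening: 0.0856
t 0.87 pos [ 0.3247 -0.2456  0.2386] open 0.0856 F [ 0.7  0.3 -0.2] q6 0.33
GO [ 23.84 -34.27   8.92] [-1.000e-03 -1.000e-03 -1.159e+00]
```

```bash
python3 -m jog '[[3,-4,1,0,0,-0.1,0],[6,-8,2,0,0,-0.2,0],[9,-12,3,0,0,-0.3,0],[12,-16,4,0,0,-0.4,0],[15,-20,5,0,0,-0.5,0],[18,-24,6,0,0,-0.6,0],[20,-28,7,0,0,-0.7,0],[20,-28,7,0,0,-0.8,0]]'
python3 go.py .406 .164 .15 90
```

```text
t: 1.53
tool_pos: [0.3928, 0.0741, 0.173]
tool_rot: [-2.577, -1.796, -0.003]
contact_force: [-0.1, -1.0, 0.3]
opening: 0.0855
t 1.53 pos [0.3928 0.0741 0.173 ] open 0.0855 F [-0.1 -1.   0.3] q6 0.35
GO [ 8.89 -1.88  2.31] [ 0.001 -0.001 -0.354]
```

```bash
python3 -m jog '[[3,-0.6,1,0,0,-0.12,0],[6,-1.2,2,0,0,-0.24,0],[8.9,-1.9,2.3,0,0,-0.354,0],[8.9,-1.9,2.3,0,0,-0.354,0],[8.9,-1.9,2.3,0,0,-0.354,0],[8.9,-1.9,2.3,0,0,-0.354,0]]'
python3 go.py .406 .1635 .046 90
python3 - <<'E'
from h import *
a=crop(get_image("scene")[...,::-1],325,215,50,50,6);b=crop(get_image("top")[...,::-1],172,245,16,50,6)
cv2.imwrite("pics/b1.png",np.hstack([a,b]))
E
```

```text
t: 2.03
tool_pos: [0.4057, 0.1639, 0.1501]
tool_rot: [2.222, 2.221, 0.002]
contact_force: [-0.3, 0.8, -0.4]
opening: 0.0853
t 2.03 pos [0.4057 0.1639 0.1501] open 0.0853 F [-0.3  0.8 -0.4] q6 0.21
GO [-0.05  0.02 10.41] [ 0.001 -0.001 -0.   ]
```

View pics/b1.png

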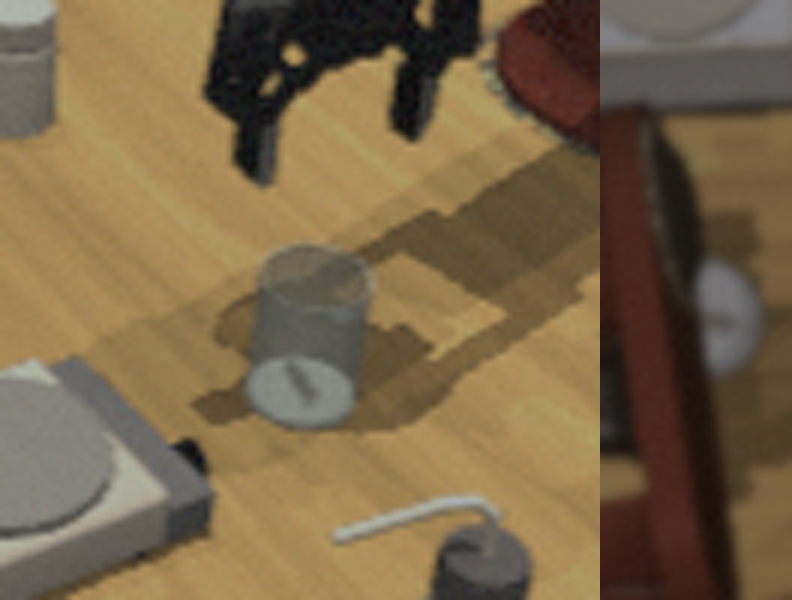

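The beaker at (310,335) in the crop stands centred between the jaws, which open along world x; its lip is clear of them. Descending.

```bash
python3 -m jog '[[0,0,2,0,0,0,0],[0,0,4.5,0,0,0,0],[0,0,7,0,0,0,0],[0,0,9,0,0,0,0],[0,0,10,0,0,0,0],[0,0,10.4,0,0,0,0],[0,0,10.4,0,0,0,0]]'
python3 -m jog '[[0,0,0,0,0,0,60],[0,0,0,0,0,0,90],[0,0,0,0,0,0,110],[0,0,0,0,0,0,130],[0,0,0,0,0,0,140],[0,0,0,0,0,0,140],[0,0,0,0,0,0,140],[0,0,0,0,0,0,140]]' 30
python3 go.py .600 .1775 .16 90
```

```text
t: 2.72
tool_pos: [0.406, 0.1627, 0.0461]
tool_rot: [2.225, 2.218, 0.002]
contact_force: [-1.0, -0.7, 1.1]
opening: 0.0853
t: 3.38
tool_pos: [0.4076, 0.163, 0.0479]
tool_rot: [2.223, 2.217, 0.006]
contact_force: [-0.4, -1.4, 5.9]
opening: 0.0594
t 3.38 pos [0.4076 0.163  0.0479] open 0.0594 F [-0.4 -1.4  5.9] q6 0.21
GO [  1.53  19.29 -11.13] [ 0.004 -0.001 -0.003]
```

```bash
python3 -m jog '[[0,0,-1,0,0,0,140],[0,0,-3,0,0,0,140],[0,0,-5.5,0,0,0,140],[0,0,-8,0,0,0,140],[0,0,-10,0,0,0,140],[0,0,-11,0,0,0,140],[0,0,-11,0,0,0,140]]'
python3 -m jog '[[0.1,1,0,0,0,0,140],[0.3,3.5,0,0,0,0,140],[0.5,6.5,0,0,0,0,140],[0.8,9.5,0,0,0,0,140],[1,12.5,0,0,0,0,140],[1.3,15.5,0,0,0,0,140],[1.5,18,0,0,0,0,140],[1.5,19,0,0,0,0,140]]'
python3 -m jog '[[0,0,0,0,0,0,140],[0,0,0,0,0,0,140]]'
python3 go.py .600 .1775 .102 90
python3 - <<'E'
from h import *
a=crop(get_image("scene")[...,::-1],290,220,60,50,6)
cv2.imwrite("pics/b2.png",a)
E
```

```text
t: 3.97
tool_pos: [0.4088, 0.1633, 0.1612]
tool_rot: [2.221, 2.214, 0.014]
contact_force: [-0.3, -0.6, -1.2]
opening: 0.0595
t: 4.63
tool_pos: [0.6009, 0.1775, 0.1603]
tool_rot: [2.223, 2.215, 0.011]
contact_force: [-0.1, -0.9, -1.4]
opening: 0.0594
t: 4.8
tool_pos: [0.6, 0.1771, 0.1577]
tool_rot: [2.225, 2.216, 0.005]
contact_force: [-0.6, 0.1, -0.8]
opening: 0.059
t 4.8 pos [0.6    0.1771 0.1577] open 0.059 F [-0.6  0.1 -0.8] q6 0.17
GO [ 0.03 -0.02  5.57] [ 0.003 -0.001 -0.004]
```

View pics/b2.png

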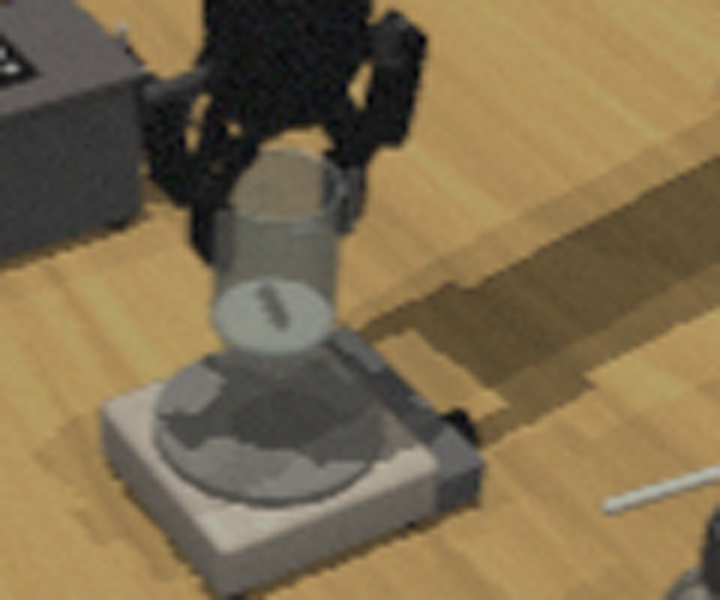

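The beaker hangs upright in the jaws over the plate (its base at (275,315), the plate at (265,425)). Lowering it.

```bash
python3 -m jog '[[0,0,1.5,0,0,0,140],[0,0,3,0,0,0,140],[0,0,4.5,0,0,0,140],[0,0,5.3,0,0,0,140],[0,0,5.5,0,0,0,140],[0,0,5.5,0,0,0,140]]'
python3 -m jog '[[0,0,0.1,0,0,0,140],[0,0,0.2,0,0,0,140],[0,0,0.2,0,0,0,140]]'
python3 -m jog '[[0,0,0.1,0,0,0,140],[0,0,0.2,0,0,0,140],[0,0,0.2,0,0,0,140]]'
python3 go.py .600 .1775 .098 90
```

```text
t: 5.35
tool_pos: [0.5984, 0.1772, 0.1019]
tool_rot: [2.225, 2.217, 0.003]
contact_force: [0.2, -1.0, -0.4]
opening: 0.0592
t: 5.6
tool_pos: [0.5987, 0.1774, 0.1006]
tool_rot: [2.224, 2.217, 0.004]
contact_force: [-0.6, -1.8, -1.4]
opening: 0.0591
t: 5.85
tool_pos: [0.5988, 0.1774, 0.0988]
tool_rot: [2.224, 2.217, 0.005]
contact_force: [0.6, 0.7, -1.2]
opening: 0.0592
t 5.85 pos [0.5988 0.1774 0.0988] open 0.0592 F [ 0.6  0.7 -1.2] q6 0.17
GO [0.01 0.12 0.08] [ 0.003 -0.001 -0.003]
```

```bash
python3 -m jog '[[0,0.1,0.1,0,0,0,140],[0,0.1,0.2,0,0,0,140],[0,0.1,0.2,0,0,0,140]]'
python3 -m jog '[[0,0,0.1,0,0,0,140],[0,0,0.2,0,0,0,140],[0,0,0.2,0,0,0,140]]'
```

```text
t: 6.1
tool_pos: [0.6001, 0.1774, 0.098]
tool_rot: [2.224, 2.217, 0.005]
contact_force: [-2.2, -0.8, 5.0]
opening: 0.0592
t: 6.35
tool_pos: [0.6003, 0.1775, 0.0979]
tool_rot: [2.224, 2.217, 0.004]
contact_force: [-5.3, -2.0, 9.5]
opening: 0.0594
```

```bash
python3 -m jog '[[0,0,-0.1,0,0,0,130],[0,0,-0.1,0,0,0,115],[0,0,-0.1,0,0,0,95],[0,0,-0.1,0,0,0,70],[0,0,-0.1,0,0,0,40],[0,0,-0.1,0,0,0,0],[0,0,-0.1,0,0,0,0]]'
python3 -m jog '[[0,0,-1.5,0,0,0,0],[0,0,-4,0,0,0,0],[0,0,-7,0,0,0,0],[0,0,-10,0,0,0,0],[0,0,-13,0,0,0,0],[0,0,-14,0,0,0,0]]'
python3 go.py .5285 -.4455 .15 50
```

```text
t: 6.93
tool_pos: [0.6004, 0.1775, 0.0988]
tool_rot: [2.224, 2.217, 0.004]
contact_force: [0.1, 0.2, 0.2]
opening: 0.0851
t: 7.43
tool_pos: [0.6023, 0.1778, 0.2465]
tool_rot: [2.22, 2.213, 0.017]
contact_force: [-0.3, 0.4, 1.4]
opening: 0.0858
t 7.43 pos [0.6023 0.1778 0.2465] open 0.0858 F [-0.3  0.4  1.4] q6 0.17
GO [-62.38  -7.31   9.38] [ 0.011 -0.007  0.695]
```

```bash
python3 -m jog '[[-4,-0.5,0,0,0,0,150],[-8,-1,0,0,0,0.1,150],[-12,-1.4,0,0,0,0.2,150],[-16,-1.9,0,0,0,0.3,150],[-20,-2.4,0,0,0,0.4,150],[-24,-2.8,0,0,0,0.5,150],[-28,-3.3,0,0,0,0.6,150],[-31,-3.6,0,0,0,0.69,150]]'
python3 go.py .5285 -.4455 .1 50
```

```text
t: 8.1
tool_pos: [0.5644, -0.1349, 0.2453]
tool_rot: [2.845, 1.324, 0.019]
contact_force: [0.0, 0.4, -0.2]
opening: 0.0352
t 8.1 pos [ 0.5644 -0.1349  0.2453] open 0.0352 F [ 0.   0.4 -0.2] q6 0.33
GO [-26.22  17.13  14.42] [ 0.008 -0.01  -0.001]
```

```bash
python3 -m jog '[[-3.4,2.2,1,0,0,0,150],[-6.8,4.4,2.5,0,0,0,150],[-10.2,6.6,4,0,0,0,150],[-13.6,8.8,6,0,0,0,150],[-17,11,8,0,0,0,150],[-20.4,13.2,10,0,0,0,150],[-23.8,15.4,12,0,0,0,150],[-26.2,17.1,14.2,0.008,-0.01,0,150]]'
python3 -m jog '[[0,0,0,0,0,0,150],[0,0,0,0,0,0,150]]'
python3 go.py .5285 -.4455 .06 50
python3 - <<'E'
from h import *
a=crop(get_image("scene")[...,::-1],218,150,33,50,6);b=crop(get_image("top")[...,::-1],372,206,33,50,6)
cv2.imwrite("pics/c3.png",np.hstack([a,b]))
E
```

```text
t: 8.77
tool_pos: [0.5289, -0.4356, 0.1104]
tool_rot: [2.847, 1.324, 0.0]
contact_force: [0.7, -0.3, 0.2]
opening: 0.0354
t: 8.93
tool_pos: [0.527, -0.4364, 0.1073]
tool_rot: [-2.848, -1.319, 0.002]
contact_force: [0.1, 0.2, -0.1]
opening: 0.035
t 8.93 pos [ 0.527  -0.4364  0.1073] open 0.035 F [ 0.1  0.2 -0.1] q6 -0.1
GO [-0.6   0.72  4.73] [-0.003  0.    -0.005]
```

View pics/c3.png

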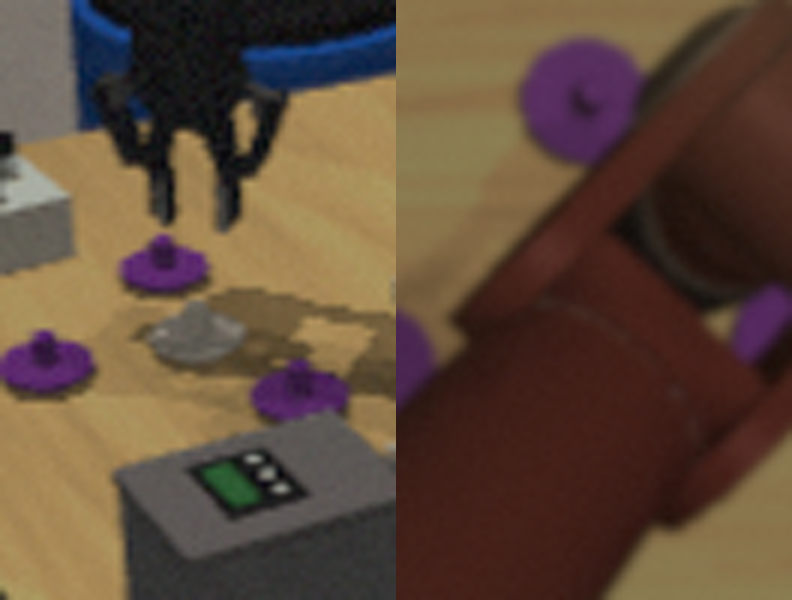

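The white cover stands under the jaws (knob top at about (197,305) in the crop), and the purple ones are clear of the fingers. I check its position from this second view.

```bash
python3 -c "
from h import *
print(back('scene',185+197.5/6-.5,100+305/6-.5,.034),back('scene',185+196.5/6-.5,100+334/6-.5,.012))"
python3 -m jog '[[-0.3,0.3,1.5,0,0,0,150],[-0.6,0.7,3,0,0,0,150],[-0.6,0.7,4.4,0,0,0,150],[-0.6,0.7,4.7,0,0,0,150],[-0.6,0.7,4.7,0,0,0,150]]'
python3 go.py .5285 -.4455 .025 50
```

```text
[ 0.52845533 -0.44770642  0.034     ] [ 0.53095356 -0.44644278  0.012     ]
t: 9.45
tool_pos: [0.5295, -0.4426, 0.0608]
tool_rot: [-2.846, -1.324, 0.001]
contact_force: [-0.5, 0.2, 0.5]
opening: 0.0351
t 9.45 pos [ 0.5295 -0.4426  0.0608] open 0.0351 F [-0.5  0.2  0.5] q6 -0.1
GO [-0.29  0.12  3.58] [-0.003 -0.    -0.002]
```

```bash
python3 -m jog '[[-0.35,0.2,0.5,0,0,0,150],[-0.35,0.2,1.5,0,0,0,150],[-0.35,0.2,2.5,0,0,0,150],[-0.35,0.2,3.3,0,0,0,150],[-0.35,0.2,3.5,0,0,0,150],[-0.35,0.2,3.5,0,0,0,150]]'
python3 -m jog '[[0,0,0,0,0,0,165],[0,0,0,0,0,0,180],[0,0,0,0,0,0,195],[0,0,0,0,0,0,210],[0,0,0,0,0,0,220],[0,0,0,0,0,0,230],[0,0,0,0,0,0,230]]' 25
python3 go.py .5285 -.4455 .2 50
```

```text
t: 9.95
tool_pos: [0.528, -0.4458, 0.0241]
tool_rot: [-2.844, -1.323, 0.003]
contact_force: [0.3, 0.6, -0.1]
opening: 0.0353
t: 10.53
tool_pos: [0.5284, -0.4461, 0.0248]
tool_rot: [-2.845, -1.323, 0.002]
contact_force: [0.2, 0.2, 3.4]
opening: 0.0165
t 10.53 pos [ 0.5284 -0.4461  0.0248] open 0.0165 F [0.2 0.2 3.4] q6 -0.11
GO [  0.06  -0.1  -17.52] [-0.004 -0.001 -0.002]
```

```bash
python3 -m jog '[[0,0,-1,0,0,0,230],[0,0,-3,0,0,0,230],[0,0,-6,0,0,0,230],[0,0,-9,0,0,0,230],[0,0,-12.5,0,0,0,230],[0,0,-16,0,0,0,230],[0,0,-19,0,0,0,230],[0,0,-20,0,0,0,230]]'
python3 go.py .600 .1775 .22 50
python3 - <<'E'
from h import *
a=crop(get_image("scene")[...,::-1],218,120,33,50,6);b=crop(get_image("scene")[...,::-1],275,230,33,50,6)
cv2.imwrite("pics/c4.png",np.hstack([a,b]))
E
```

```text
t: 11.2
tool_pos: [0.5306, -0.4484, 0.2325]
tool_rot: [2.843, 1.323, 0.003]
contact_force: [0.5, 0.5, 0.6]
opening: 0.0168
t 11.2 pos [ 0.5306 -0.4484  0.2325] open 0.0168 F [0.5 0.5 0.6] q6 -0.11
GO [ 52.35 -35.01   1.02] [ 0.006  0.001 -0.002]
```

View pics/c4.png

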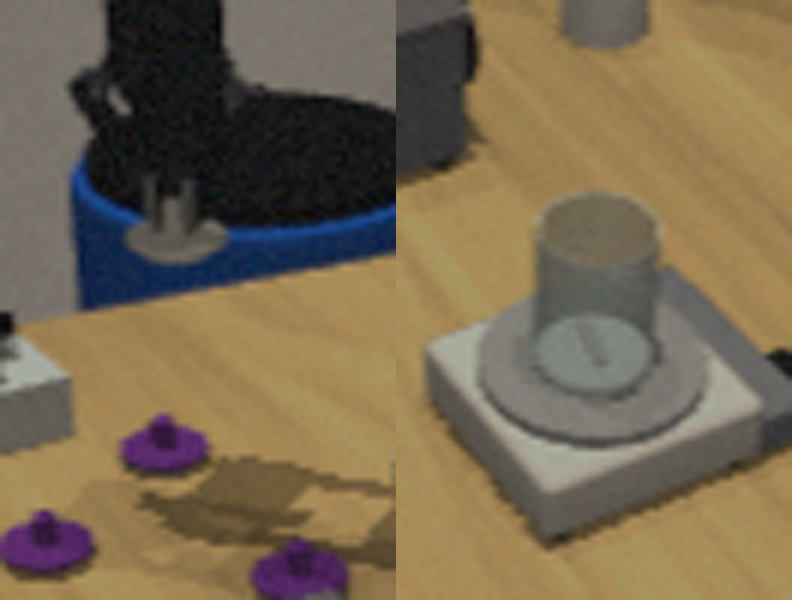

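The cover hangs level in the jaws. The beaker stands on the plate with its rim centre at crop pixel (598,232) and its base at (594,354).

```bash
python3 -c "
from h import *
for u,v,z in[(598,232,.13),(594,354,.053),(593,366,.05)]: print(back('scene',242+(u-396+.5)/6-.5,180+(v+.5)/6-.5,z).round(4))"
python3 -m jog '[[2,-1.4,0,0,0,0,230],[5,-3.4,0,0,0,0,230],[8.4,-5.6,0,0,0,0,230],[11.8,-7.8,0,0,0,0,230],[15.2,-10,0,0,0,0,230],[18.6,-12.3,0,0,0,0,230],[22,-14.6,0,0,0,0,230],[24,-16,0,0,0,0,230]]'
python3 -m jog '[[2,-1.4,0,0,0,0,230],[5,-3.4,0,0,0,0,230],[8.4,-5.6,0,0,0,0,230],[11.8,-7.8,0,0,0,0,230],[15.2,-10,0,0,0,0,230],[18.6,-12.3,0,0,0,0,230],[22,-14.6,0,0,0,0,230],[24,-16,0,0,0,0,230]]'
python3 -m jog '[[0,0,0,0,0,0,230],[0,0,0,0,0,0,230]]'
python3 go.py .600 .1775 .19 50
```

```text
[0.6033 0.1803 0.13  ]
[0.6016 0.1787 0.053 ]
[0.6046 0.1833 0.05  ]
t: 11.97
tool_pos: [0.5607, -0.1568, 0.2245]
tool_rot: [-2.844, -1.327, 0.004]
contact_force: [-0.1, 0.9, 0.2]
opening: 0.0167
t: 12.63
tool_pos: [0.5904, 0.1334, 0.2212]
tool_rot: [-2.839, -1.329, 0.011]
contact_force: [0.3, -0.7, -1.0]
opening: 0.0166
t: 12.8
tool_pos: [0.5883, 0.1347, 0.2171]
tool_rot: [-2.835, -1.333, 0.021]
contact_force: [-0.4, -0.7, -0.4]
opening: 0.0169
t 12.8 pos [0.5883 0.1347 0.2171] open 0.0169 F [-0.4 -0.7 -0.4] q6 0.79
GO [ 4.07 -1.8   2.69] [-0.013  0.009  0.006]
```

```bash
python3 -m jog '[[1,-0.4,0.5,0,0,0,230],[2.5,-1,1,0,0,0,230],[3.6,-1.5,1.8,-0.007,0.005,0,230],[4.1,-1.8,2.4,-0.013,0.009,0.006,230],[4.1,-1.8,2.7,-0.013,0.009,0.006,230],[4.1,-1.8,2.7,-0.013,0.009,0.006,230]]'
python3 go.py .601 .178 .165 50
python3 - <<'E'
from h import *
a=crop(get_image("scene")[...,::-1],275,215,40,40,7);b=crop(get_image("top")[...,::-1],168,180,15,40,7)
cv2.imwrite("pics/c5.png",np.hstack([a,b]))
E
```

```text
t: 13.3
tool_pos: [0.5994, 0.1778, 0.1882]
tool_rot: [-2.846, -1.328, 0.004]
contact_force: [0.5, -0.4, -0.6]
opening: 0.0166
t 13.3 pos [0.5994 0.1778 0.1882] open 0.0166 F [ 0.5 -0.4 -0.6] q6 0.87
GO [0.13 0.11 2.32] [-0.002  0.002  0.   ]
```

View pics/c5.png

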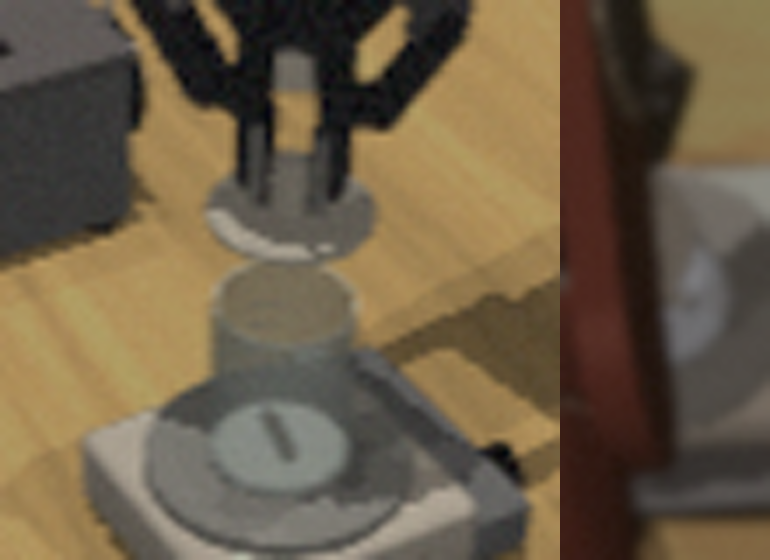

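```bash
python3 -c "
from h import *
for u,v,z in[(290,219,.176),(285,309,.13),(282,450,.053)]: print(back('scene',235+(u+.5)/7-.5,175+(v+.5)/7-.5,z).round(4))"
python3 -m jog '[[0.15,0.1,1,0,0,0,230],[0.15,0.1,2,0,0,0,230],[0.15,0.1,2.5,0,0,0,230],[0.15,0.1,2.5,0,0,0,230]]'
python3 go.py .601 .178 .150 50
```

```text
[0.6048 0.1841 0.176 ]
[0.6042 0.1822 0.13  ]
[0.6015 0.1801 0.053 ]
t: 13.73
tool_pos: [0.6005, 0.1774, 0.1621]
tool_rot: [-2.846, -1.326, 0.007]
contact_force: [0.3, -0.5, -0.8]
opening: 0.017
t 13.73 pos [0.6005 0.1774 0.1621] open 0.017 F [ 0.3 -0.5 -0.8] q6 0.87
GO [0.08 0.   1.21] [-0.003  0.003 -0.001]
```

Cover and rim agree within 2 mm in the same camera. Lowering, with contact expected at z of about 0.147.

```bash
python3 -m jog '[[0,0,0.5,0,0,0,230],[0,0,1,0,0,0,230],[0,0,1.3,0,0,0,230],[0,0,1.3,0,0,0,230]]'
python3 -m jog '[[0,0,0.1,0,0,0,230],[0,0,0.2,0,0,0,230],[0,0,0.2,0,0,0,230]]'
python3 -m jog '[[0,0,0.1,0,0,0,230],[0,0,0.2,0,0,0,230],[0,0,0.2,0,0,0,230]]'
```

```text
t: 14.07
tool_pos: [0.5999, 0.1773, 0.1479]
tool_rot: [-2.846, -1.326, 0.01]
contact_force: [-0.5, 0.0, -0.5]
opening: 0.0169
t: 14.32
tool_pos: [0.6003, 0.1774, 0.1469]
tool_rot: [-2.846, -1.326, 0.008]
contact_force: [-1.2, -0.5, 2.5]
opening: 0.0167
t: 14.57
tool_pos: [0.6009, 0.1776, 0.147]
tool_rot: [-2.846, -1.326, 0.005]
contact_force: [-2.9, -0.1, 8.2]
opening: 0.0169
```

Contact is exactly at the seated height. Releasing.

```bash
python3 -m jog '[[0,0,-0.05,0,0,0,215],[0,0,-0.05,0,0,0,200],[0,0,-0.05,0,0,0,180],[0,0,-0.05,0,0,0,150],[0,0,-0.05,0,0,0,120],[0,0,-0.05,0,0,0,120]]'
python3 -m jog '[[0,0,-1,0,0,0,120],[0,0,-3,0,0,0,120],[0,0,-6,0,0,0,120],[0,0,-9,0,0,0,60],[0,0,-11.5,0,0,0,0],[0,0,-12,0,0,0,0]]'
python3 go.py .521 .423 .25 150
```

```text
t: 15.07
tool_pos: [0.6007, 0.1776, 0.147]
tool_rot: [-2.846, -1.326, 0.006]
contact_force: [0.9, -0.5, -0.1]
opening: 0.0452
t: 15.57
tool_pos: [0.6036, 0.178, 0.2744]
tool_rot: [2.847, 1.326, 0.01]
contact_force: [0.9, 0.0, 1.8]
opening: 0.0793
t 15.57 pos [0.6036 0.178  0.2744] open 0.0793 F [0.9 0.  1.8] q6 0.87
GO [ 13.43 -22.09   2.43] [ 0.007 -0.    -1.746]
```

```bash
python3 -m jog '[[1.7,-2.8,0.3,0,0,-0.1,0],[3.4,-5.6,0.6,0,0,-0.22,0],[5.1,-8.4,0.9,0,0,-0.34,0],[6.8,-11.2,1.2,0,0,-0.46,0],[8.5,-14,1.5,0,0,-0.58,0],[10.2,-16.8,1.8,0,0,-0.7,0],[11.9,-19.6,2.1,0,0,-0.82,0],[13.4,-22.1,2.4,0,0,-0.9,0]]'
python3 go.py .5205 .422 .25 150
```

```text
t: 16.23
tool_pos: [0.5195, 0.4245, 0.2496]
tool_rot: [1.978, 2.437, 0.007]
contact_force: [0.7, -0.2, 0.4]
opening: 0.0853
t 16.23 pos [0.5195 0.4245 0.2496] open 0.0853 F [ 0.7 -0.2  0.4] q6 0.37
GO [-0.27  0.04 -0.04] [ 0.005  0.002 -0.84 ]
```

```bash
python3 -m jog '[[-0.2,0,0,0,0,-0.12,0],[-0.2,0,0,0,0,-0.24,0],[-0.2,0,0,0,0,-0.36,0],[-0.2,0,0,0,0,-0.48,0],[-0.2,0,0,0,0,-0.6,0],[-0.2,0,0,0,0,-0.72,0],[-0.2,0,0,0,0,-0.84,0],[-0.2,0,0,0,0,-0.84,0]]'
python3 -m jog '[[0,0,0,0,0,0,0],[0,0,0,0,0,0,0]]'
python3 go.py .5205 .422 .122 150
python3 - <<'E'
from h import *
a=crop(get_image("scene")[...,::-1],345,250,40,50,6);b=crop(get_image("top")[...,::-1],80,200,25,50,6)
cv2.imwrite("pics/w1.png",np.hstack([a,b]))
E
```

```text
t: 16.9
tool_pos: [0.5197, 0.4224, 0.249]
tool_rot: [0.809, 3.031, 0.003]
contact_force: [-0.9, -0.9, -0.3]
opening: 0.0852
t: 17.07
tool_pos: [0.5195, 0.4223, 0.2485]
tool_rot: [0.813, 3.031, 0.002]
contact_force: [-1.1, -0.8, 0.0]
opening: 0.0852
t 17.07 pos [0.5195 0.4223 0.2485] open 0.0852 F [-1.1 -0.8  0. ] q6 -0.47
GO [-0.06 -0.   12.65] [ 0.002  0.003 -0.001]
```

View pics/w1.png

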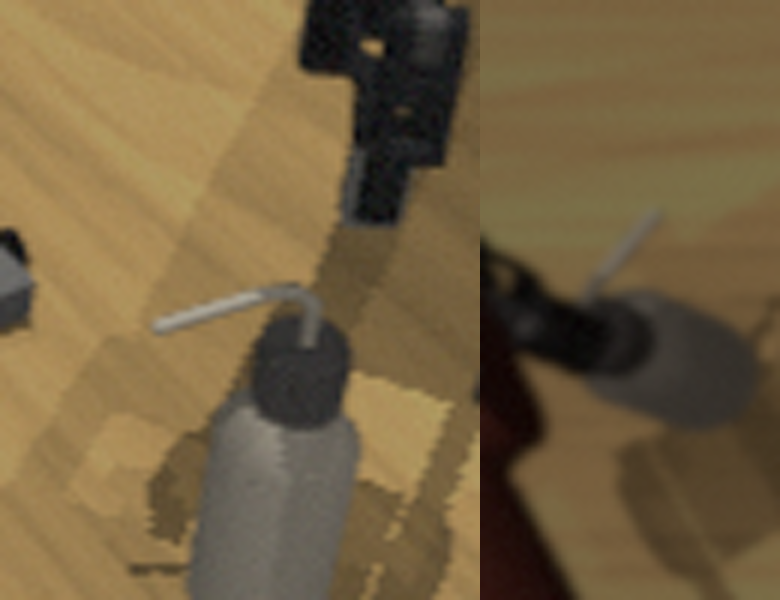

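The jaws are above the bottle, seen edge-on with the fingertips at (375,220). The cap top is at about (302,340) and the spout points left. I check the projection.

```bash
python3 -c "
from h import *
p=proj('scene',[[.5205,.422,.15],[.5195,.4223,.24],[.5205,.422,.118]])
print((p-[305,200]+.5)*6-.5)
for u,v,z in[(302,341,.15),(298,423,.118)]: print(back('scene',305+(u+.5)/6-.5,200+(v+.5)/6-.5,z).round(4))
print('tip',back('scene',305+(156+.5)/6-.5,200+(326+.5)/6-.5,.158))
print('tip',back('top',55+(655-480+.5)/6-.5,150+(213+.5)/6-.5,.158))"
```

```text
[[302.7769727  347.27537713]
 [341.51032818 171.84180287]
 [290.87794672 404.96464185]]
[0.5184 0.419  0.15  ]
[0.5244 0.4314 0.118 ]
tip [0.57162782 0.39229794 0.158     ]
tip [0.57200797 0.39401314 0.158     ]
```

```bash
python3 -m jog '[[0,0,2,0,0,0.0,0],[0,0,5,0,0,0,0],[0,0,8,0,0,0,0],[0,0,11,0,0,0,0],[0,0,12.4,0,0,0,0],[0,0,12.6,0,0,0,0],[0,0,12.6,0,0,0,0]]'
python3 -m jog '[[0,0,0,0,0,0,60],[0,0,0,0,0,0,100],[0,0,0,0,0,0,130],[0,0,0,0,0,0,150],[0,0,0,0,0,0,165],[0,0,0,0,0,0,180],[0,0,0,0,0,0,190],[0,0,0,0,0,0,190]]' 50
python3 go.py .606 .038 .26 150
```

```text
t: 17.75
tool_pos: [0.5198, 0.4222, 0.1221]
tool_rot: [0.813, 3.032, 0.0]
contact_force: [-0.2, -0.4, 0.1]
opening: 0.0854
t: 18.42
tool_pos: [0.5204, 0.4223, 0.124]
tool_rot: [0.812, 3.03, 0.002]
contact_force: [-1.7, -1.4, 5.7]
opening: 0.0349
t 18.42 pos [0.5204 0.4223 0.124 ] open 0.0349 F [-1.7 -1.4  5.7] q6 -0.47
GO [-26.68 -28.97 -13.56] [ 0.002  0.004 -0.   ]
```

```bash
python3 -m jog '[[0,0,-1,0,0,0,190],[0,0,-3,0,0,0,190],[0,0,-6,0,0,0,190],[0,0,-9,0,0,0,190],[0,0,-12,0,0,0,190],[0,0,-15,0,0,0,190],[0,0,-18,0,0,0,190],[0,0,-19,0,0,0,190]]'
python3 go.py .606 .038 .31 180
python3 - <<'E'
from h import *
a=crop(get_image("scene")[...,::-1],320,215,64,48,6)
cv2.imwrite("pics/w2.png",a)
E
```

```text
t: 19.08
tool_pos: [0.5209, 0.4232, 0.3207]
tool_rot: [0.811, 3.025, 0.012]
contact_force: [1.2, 0.6, -0.7]
opening: 0.0353
t 19.08 pos [0.5209 0.4232 0.3207] open 0.0353 F [ 1.2  0.6 -0.7] q6 -0.47
GO [-26.63 -29.11   0.98] [ 0.008  0.01  -0.524]
```

View pics/w2.png

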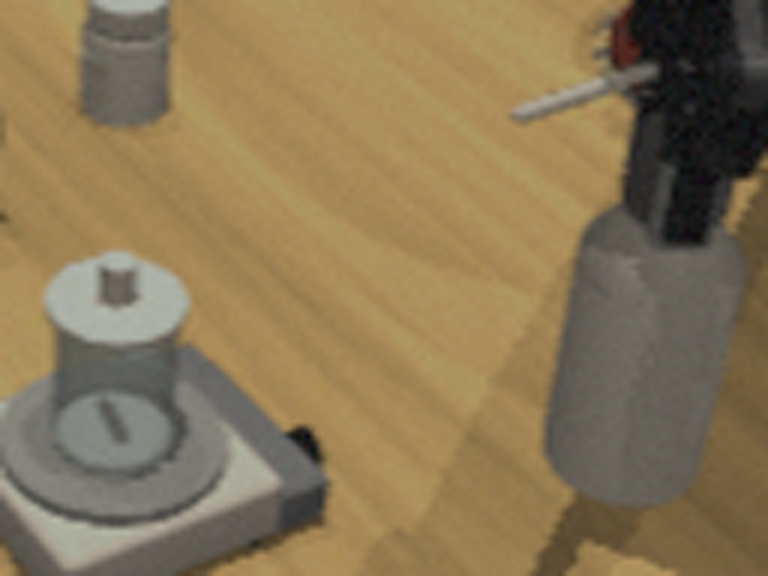

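The cover sits level on the beaker on the plate, and the wash bottle is lifted upright with its spout between the fingers. I carry it over.

```bash
python3 -m jog '[[-0.7,-0.7,0,0,0,0,190],[-2,-2.2,0,0,0,-0.06,190],[-4,-4.3,0,0,0,-0.13,190],[-6,-6.5,0,0,0,-0.2,190],[-8,-8.7,0,0,0,-0.27,190],[-10,-10.9,0,0,0,-0.34,190],[-12,-13,0,0,0,-0.41,190],[-14,-15.2,0,0,0,-0.47,190]]'
python3 go.py .606 .038 .31 180
```

```text
t: 19.8
tool_pos: [0.5655, 0.2195, 0.3167]
tool_rot: [0.079, 3.133, 0.007]
contact_force: [0.4, 0.1, -1.9]
opening: 0.0348
t 19.8 pos [0.5655 0.2195 0.3167] open 0.0348 F [ 0.4  0.1 -1.9] q6 -1.27
GO [ -4.96 -17.92   0.63] [ 0.004  0.008 -0.051]
```

```bash
python3 -m jog '[[-0.8,-2.6,0,0,0,0,190],[-1.6,-5.6,0,0,0,-0.02,190],[-2.4,-8.6,0,0,0,-0.04,190],[-3.2,-11.6,0.2,0,0,-0.05,190],[-4,-14.6,0.4,0.004,0.008,-0.05,190],[-4.7,-17,0.6,0.004,0.008,-0.05,190],[-5,-17.9,0.6,0.004,0.008,-0.05,190],[-5,-17.9,0.6,0.004,0.008,-0.05,190]]'
python3 -m jog '[[0,0,0,0,0,0,190],[0,0,0,0,0,0,190]]'
python3 go.py .606 .038 .14 180
```

```text
t: 20.47
tool_pos: [0.6057, 0.0358, 0.3071]
tool_rot: [-0.006, -3.137, 0.0]
contact_force: [0.7, 1.1, -2.1]
opening: 0.0345
t: 20.63
tool_pos: [0.6048, 0.0364, 0.3053]
tool_rot: [-0.006, -3.134, -0.001]
contact_force: [0.0, 0.6, -1.9]
opening: 0.0347
t 20.63 pos [0.6048 0.0364 0.3053] open 0.0347 F [ 0.   0.6 -1.9] q6 -1.63
GO [-0.25  0.15 16.53] [ 0.001 -0.008 -0.004]
```

```bash
python3 -m jog '[[0,0,1.5,0,0,0,190],[-0.1,0.1,4,0,0,0,190],[-0.2,0.2,7,0,-0.004,0,190],[-0.2,0.2,10,0,-0.008,0,190],[-0.2,0.2,13,0,-0.008,0,190],[-0.2,0.2,15.5,0,-0.008,0,190],[-0.2,0.2,16.5,0,-0.008,0,190],[-0.2,0.2,16.5,0,-0.008,0,190]]'
python3 go.py .606 .038 .124 180
python3 -m jog '[[0,0,0.3,0,0,0,190],[0,0,0.6,0,0,0,190],[0,0,0.9,0,0,0,190],[0,0,0.9,0,0,0,190]]'
python3 go.py .606 .038 .124 180
```

```text
t: 21.3
tool_pos: [0.6025, 0.0396, 0.1355]
tool_rot: [-0.003, -3.134, -0.002]
contact_force: [-0.8, -0.5, -2.4]
opening: 0.0346
t 21.3 pos [0.6025 0.0396 0.1355] open 0.0346 F [-0.8 -0.5 -2.4] q6 -1.63
GO [-0.36 -0.16  1.15] [ 0.001 -0.008 -0.002]
t: 21.63
tool_pos: [0.6029, 0.0397, 0.1273]
tool_rot: [-0.003, -3.135, -0.002]
contact_force: [0.6, 0.6, -1.7]
opening: 0.0348
t 21.63 pos [0.6029 0.0397 0.1273] open 0.0348 F [ 0.6  0.6 -1.7] q6 -1.63
GO [-0.31 -0.17  0.33] [ 0.001 -0.006 -0.002]
```

```bash
python3 -m jog '[[-0.3,-0.2,0.1,0,-0.006,0,190],[-0.3,-0.2,0.3,0,-0.006,0,190],[-0.3,-0.2,0.3,0,-0.006,0,190]]'
python3 -m jog '[[0,0,0.1,0,0,0,190],[0,0,0.2,0,0,0,190],[0,0,0.2,0,0,0,190]]'
```

```text
t: 21.88
tool_pos: [0.6063, 0.0375, 0.1247]
tool_rot: [0.004, 3.141, 0.002]
contact_force: [0.2, -0.0, -2.2]
opening: 0.0344
t: 22.13
tool_pos: [0.6069, 0.0374, 0.124]
tool_rot: [0.004, 3.14, 0.001]
contact_force: [-2.3, -0.6, 4.9]
opening: 0.0348
```

```bash
python3 -m jog '[[0,0,-0.1,0,0,0,175],[0,0,-0.1,0,0,0,155],[0,0,-0.1,0,0,0,130],[0,0,-0.1,0,0,0,90],[0,0,-0.1,0,0,0,40],[0,0,-0.1,0,0,0,0],[0,0,-0.1,0,0,0,0]]'
python3 -m jog '[[0,0,-1,0,0,0,0],[0,0,-3,0,0,0,0],[0,0,-6,0,0,0,0],[0,0,-9,0,0,0,0],[0,0,-12,0,0,0,0],[0,0,-13,0,0,0,0]]'
python3 go.py .406 -.148 .2 90
python3 - <<'E'
from h import *
i=get_image("scene")[...,::-1]
cv2.imwrite("pics/w3.png",np.hstack([crop(i,262,205,40,48,6),crop(i,278,175,24,48,6)]))
E
```

```text
t: 22.72
tool_pos: [0.6071, 0.0374, 0.1251]
tool_rot: [0.004, 3.139, 0.001]
contact_force: [0.3, 1.0, -0.2]
opening: 0.0853
t: 23.22
tool_pos: [0.609, 0.0372, 0.2622]
tool_rot: [0.004, 3.13, 0.0]
contact_force: [1.6, 0.4, 0.5]
opening: 0.0851
t 23.22 pos [0.609  0.0372 0.2622] open 0.0851 F [1.6 0.4 0.5] q6 -1.63
GO [ 20.33 -18.57   5.98] [0.009 0.009 1.568]
```

View pics/w3.png

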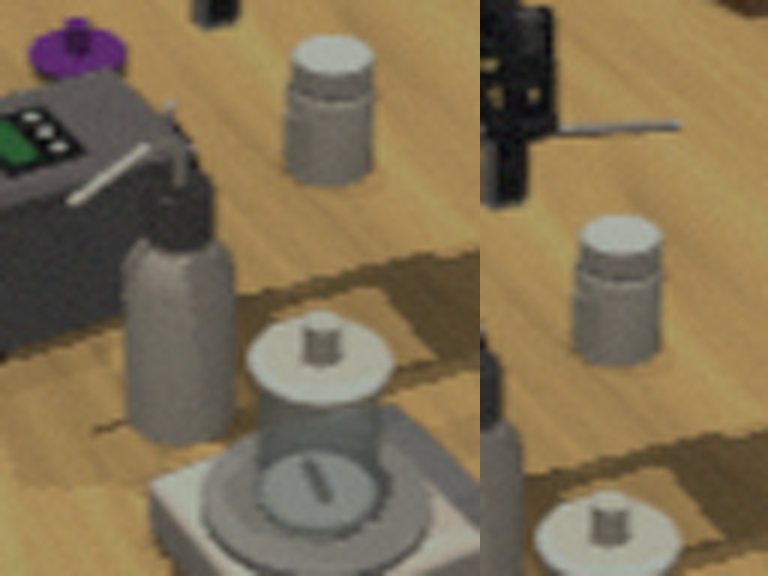

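The wash bottle stands upright between pump and stirrer, and the cover is seated. The jar cap top is at (333,55).

```bash
python3 -c "
from h import *
print(back('scene',222+(333.5)/6-.5,157+(55.5)/6-.5,.082),back('scene',222+(182+.5)/6-.5,157+(183+.5)/6-.5,.15))"
python3 -m jog '[[2.5,-2.3,0,0,0,0.1,0],[5,-4.6,0,0,0,0.2,0],[7.5,-6.9,0,0,0,0.3,0],[10,-9.2,0,0,0,0.4,0],[12.5,-11.5,0,0,0,0.5,0],[15,-13.8,1,0,0,0.6,0],[18,-16.5,3,0,0,0.7,0],[20.3,-18.6,5,0.009,0.009,0.785,0]]'
python3 -m jog '[[0,0,0,0,0,0,0],[0,0,0,0,0,0,0]]'
python3 go.py .407 -.148 .12 135
```

```text
[ 0.40911477 -0.14797612  0.082     ] [0.60411132 0.03437071 0.15      ]
t: 23.93
tool_pos: [0.4052, -0.1494, 0.2095]
tool_rot: [1.21, 2.894, -0.007]
contact_force: [1.3, -0.5, 0.2]
opening: 0.0857
t: 24.1
tool_pos: [0.4031, -0.1494, 0.2067]
tool_rot: [1.215, 2.897, -0.005]
contact_force: [0.7, -1.2, 0.1]
opening: 0.0852
t 24.1 pos [ 0.4031 -0.1494  0.2067] open 0.0852 F [ 0.7 -1.2  0.1] q6 -1.3
GO [-0.16  0.41  8.66] [-0.003  0.002 -0.009]
```

```bash
python3 -m jog '[[-0.2,0.4,2,0,0,0,0],[-0.2,0.4,5,0,0,0,0],[-0.2,0.4,8,0,0,0,0],[-0.2,0.4,9,0,0,0,0],[-0.2,0.4,9,0,0,0,0]]'
python3 go.py .4075 -.148 .037 135
```

```text
t: 24.52
tool_pos: [0.4061, -0.1467, 0.1139]
tool_rot: [-1.211, -2.893, 0.004]
contact_force: [0.5, 0.4, 0.1]
opening: 0.0857
t 24.52 pos [ 0.4061 -0.1467  0.1139] open 0.0857 F [0.5 0.4 0.1] q6 -1.29
GO [-0.23  0.04  7.69] [-0.004 -0.004 -0.007]
```

```bash
python3 -m jog '[[-0.2,0,1,0,0,0,0],[-0.2,0,2.5,0,0,0,0],[-0.2,0,4.5,0,0,0,0],[-0.2,0,6.5,0,0,0,0],[-0.2,0,7.5,0,0,0,0],[-0.2,0,7.7,0,0,0,0],[-0.2,0,7.7,0,0,0,0]]'
python3 -m jog '[[0,0,0,0,0,0,50],[0,0,0,0,0,0,80],[0,0,0,0,0,0,100],[0,0,0,0,0,0,120],[0,0,0,0,0,0,140],[0,0,0,0,0,0,150],[0,0,0,0,0,0,150],[0,0,0,0,0,0,150]]' 50
python3 go.py .594 .3175 .26 135
```

```text
t: 25.1
tool_pos: [0.4076, -0.1483, 0.0374]
tool_rot: [-1.21, -2.893, 0.004]
contact_force: [-0.2, 0.3, 0.1]
opening: 0.0851
t: 25.77
tool_pos: [0.4091, -0.1492, 0.0394]
tool_rot: [-1.212, -2.897, 0.005]
contact_force: [0.5, 1.1, 5.2]
opening: 0.0542
t 25.77 pos [ 0.4091 -0.1492  0.0394] open 0.0542 F [0.5 1.1 5.2] q6 -1.3
GO [ 20.25  45.86 -22.22] [-0.004 -0.    -0.007]
```

```bash
python3 -m jog '[[0,0,-1,0,0,0,150],[0,0,-3,0,0,0,150],[0,0,-6,0,0,0,150],[0,0,-9.5,0,0,0,150],[0,0,-13,0,0,0,150],[0,0,-16.5,0,0,0,150],[0,0,-20,0,0,0,150],[0,0,-21,0,0,0,150]]'
python3 -m jog '[[0.5,1,0,0,0,0,150],[1.4,3.2,0,0,0,0,150],[2.7,6.2,0,0,0,0,150],[4,9.2,0,0,0,0,150],[5.4,12.2,0,0,0,0,150],[6.7,15.2,0,0,0,0,150],[8,18.2,0,0,0,0,150],[9.3,21.2,0,0,0,0,150]]'
python3 go.py .594 .3175 .26 135
```

```text
t: 26.43
tool_pos: [0.4115, -0.1497, 0.2565]
tool_rot: [1.209, 2.89, -0.007]
contact_force: [1.3, -1.1, -0.4]
opening: 0.0542
t: 27.1
tool_pos: [0.4967, 0.0671, 0.2544]
tool_rot: [1.209, 2.892, -0.007]
contact_force: [0.2, -0.4, -1.0]
opening: 0.0544
t 27.1 pos [0.4967 0.0671 0.2544] open 0.0544 F [ 0.2 -0.4 -1. ] q6 -0.79
GO [10.98 24.51 -0.69] [-0.002  0.008 -0.007]
```

```bash
python3 -m jog '[[1.3,3,0,0,0,0,150],[2.9,6.5,0,0,0,0,150],[4.5,10,0,0,0,0,150],[6.1,13.5,0,0,0,0,150],[7.7,17,0,0,0,0,150],[9.2,20.5,0,0,0,0,150],[10.5,23.4,0,0,0.008,-0.007,150],[11,24.5,0,0,0.008,-0.007,150]]'
python3 -m jog '[[0,0,0,0,0,0,150],[0,0,0,0,0,0,150]]'
python3 go.py .594 .3175 .06 135
```

```text
t: 27.77
tool_pos: [0.5937, 0.3209, 0.2512]
tool_rot: [-1.196, -2.902, 0.003]
contact_force: [-0.6, -1.2, -2.0]
opening: 0.0541
t: 27.93
tool_pos: [0.5929, 0.321, 0.2496]
tool_rot: [-1.194, -2.901, 0.007]
contact_force: [0.3, -0.4, -2.2]
opening: 0.0538
t 27.93 pos [0.5929 0.321  0.2496] open 0.0538 F [ 0.3 -0.4 -2.2] q6 -0.4
GO [-0.37 -0.06 18.96] [-0.006 -0.003  0.004]
```

```bash
python3 -m jog '[[-0.1,0,2,0,0,0,150],[-0.2,0,5,0,0,0,150],[-0.3,0,8,0,0,0,150],[-0.4,0,11,0,0,0,150],[-0.4,0,14,0,0,0,150],[-0.4,0,17,0,0,0,150],[-0.4,0,18.7,0,0,0,150],[-0.4,0,18.7,0,0,0,150]]'
python3 go.py .594 .3175 .0395 135
```

```text
t: 28.6
tool_pos: [0.5903, 0.3143, 0.0564]
tool_rot: [-1.194, -2.893, 0.02]
contact_force: [-1.7, -1.3, -3.4]
opening: 0.0539
t 28.6 pos [0.5903 0.3143 0.0564] open 0.0539 F [-1.7 -1.3 -3.4] q6 -0.41
GO [-0.04  0.52  1.68] [-0.016 -0.007  0.003]
```

```bash
python3 -m jog '[[0,0.2,0.3,-0.01,-0.006,0,150],[0,0.4,0.6,-0.016,-0.006,0,150],[0,0.5,1,-0.016,-0.006,0,150],[0,0.5,1.2,-0.016,-0.006,0,150],[0,0.5,1.3,-0.016,-0.006,0,150],[0,0.5,1.3,-0.016,-0.006,0,150]]'
python3 -m jog '[[0,0,0.1,0,0,0,150],[0,0,0.2,0,0,0,150],[0,0,0.2,0,0,0,150]]'
python3 -m jog '[[0,0,0.1,0,0,0,150],[0,0,0.2,0,0,0,150],[0,0,0.2,0,0,0,150]]'
python3 go.py .594 .3175 .0395 135
```

```text
t: 29.1
tool_pos: [0.594, 0.3179, 0.044]
tool_rot: [1.198, 2.904, 0.001]
contact_force: [-0.0, 0.1, -2.7]
opening: 0.0539
t: 29.35
tool_pos: [0.5941, 0.318, 0.0421]
tool_rot: [1.198, 2.904, 0.001]
contact_force: [-0.2, 0.7, -1.4]
opening: 0.0543
t: 29.6
tool_pos: [0.5939, 0.318, 0.0398]
tool_rot: [-1.198, -2.904, -0.001]
contact_force: [0.4, -0.3, -2.3]
opening: 0.0542
t 29.6 pos [0.5939 0.318  0.0398] open 0.0542 F [ 0.4 -0.3 -2.3] q6 -0.41
GO [-0.04 -0.03  0.03] [ 0.    -0.     0.003]
```

```bash
python3 -m jog '[[0,0,0.1,0,0,0,150],[0,0,0.15,0,0,0,150],[0,0,0.15,0,0,0,150]]'
python3 -m jog '[[0,0,0.1,0,0,0,150],[0,0,0.1,0,0,0,150]]'
```

```text
t: 29.85
tool_pos: [0.5942, 0.318, 0.0395]
tool_rot: [-1.198, -2.904, -0.0]
contact_force: [-2.4, -1.3, 4.6]
opening: 0.0543
t: 30.02
tool_pos: [0.5941, 0.318, 0.0394]
tool_rot: [-1.198, -2.904, 0.0]
contact_force: [-3.1, -2.2, 6.7]
opening: 0.0542
```

```bash
python3 -m jog '[[0,0,-0.1,0,0,0,140],[0,0,-0.1,0,0,0,125],[0,0,-0.1,0,0,0,100],[0,0,-0.1,0,0,0,70],[0,0,-0.1,0,0,0,30],[0,0,-0.1,0,0,0,0],[0,0,-0.1,0,0,0,0]]'
python3 -m jog '[[0,0,-1,0,0,0,0],[0,0,-3,0,0,0,0],[0,0,-6.5,0,0,0,0],[0,0,-10,0,0,0,0],[0,0,-14,0,0,0,0],[0,0,-18,0,0,0,0],[0,0,-22,0,0,0,0],[0,0,-22,0,0,0,0]]'
python3 go.py .3 .55 .26 135
```

```text
t: 30.6
tool_pos: [0.5944, 0.3181, 0.0407]
tool_rot: [1.198, 2.904, 0.0]
contact_force: [0.7, -0.4, 0.7]
opening: 0.0853
t: 31.27
tool_pos: [0.5982, 0.3197, 0.2742]
tool_rot: [1.192, 2.892, 0.021]
contact_force: [1.1, 0.3, 1.8]
opening: 0.0856
t 31.27 pos [0.5982 0.3197 0.2742] open 0.0856 F [1.1 0.3 1.8] q6 -0.41
GO [37.4  -4.71  1.05] [0.018 0.007 0.003]
```

```bash
python3 -m jog '[[4,-0.5,0,0,0,0,0],[8,-1,0,0,0,0,0],[12,-1.5,0,0,0,0,0],[16,-2,0,0,0,0,0],[20,-2.5,0,0,0,0,0],[24,-3,0,0,0,0,0],[28,-3.5,0,0,0,0,0],[32,-4,0,0,0,0,0]]'
python3 -m jog '[[3,0,0,0,0,0,0],[5,0,0,0,0,0,0],[5,0,0,0,0,0,0],[5,0,0,0,0,0,0]]'
python3 - <<'E'
from h import *
i=get_image("top")[...,::-1];j=get_image("scene")[...,::-1]
cv2.imwrite("pics/f.png",np.vstack([crop(i,180,185,100,37,4),crop(j,280,220,100,37,4)]))
E
```

```text
t: 31.93
tool_pos: [0.3413, 0.5178, 0.2721]
tool_rot: [1.192, 2.891, 0.023]
contact_force: [-0.1, 0.7, -0.4]
opening: 0.0854
t: 32.27
tool_pos: [0.3051, 0.5536, 0.2723]
tool_rot: [1.189, 2.892, 0.024]
contact_force: [0.9, -0.5, 0.7]
opening: 0.0853
```

View pics/f.png

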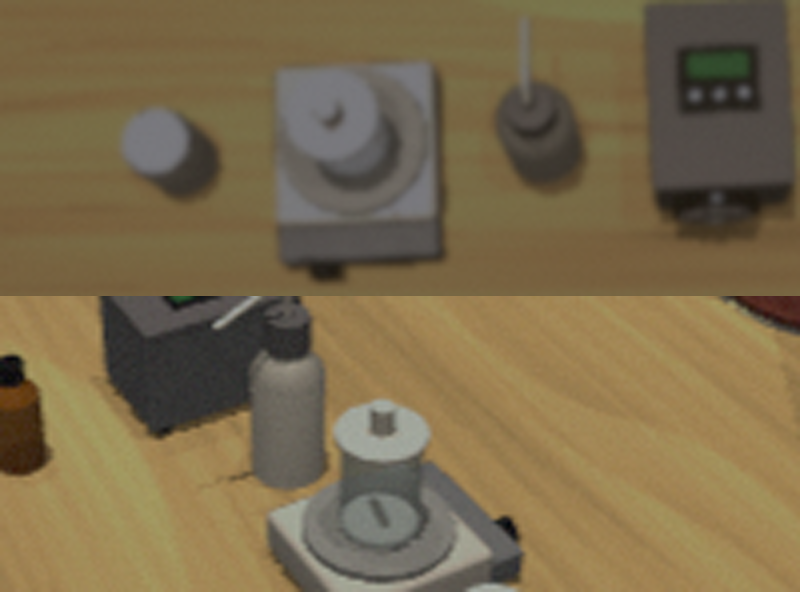

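```bash
python3 -c "
from h import *
for k,u,v,z in[('jar',157,143,.082),('wash',530,107,.15),('cover',331,118,.135),('stir',354,139,.05)]: print(k,back('top',80+(u+.5)/4-.5,148+(v+.5)/4-.5,z).round(4))"
```

```text
jar [0.5921 0.3177 0.082 ]
wash [0.6035 0.0342 0.15  ]
cover [0.5992 0.1783 0.135 ]
stir [0.6013 0.1768 0.05  ]
```

```bash
python3 -c "
from station import *
finish_job()"
```

```text
the job is handed in; nothing more can be done
```

The bench is set up as asked and the job is handed in, at about 32 s of the 128 s allowed. The order was beaker, cover, wash bottle, jar. Each was lowered until the wrist felt light contact (under 10 N) before the jaws opened.

My last check was a top picture with the arm clear of everything:

| Item | Measured | Allowed |
|---|---|---|
| Cover on the beaker, from the plate's centre | about 3 mm | 12 mm (beaker) |
| Wash bottle, from the stirrer | about 142 mm | 125–155 mm |
| Wash bottle, from the pump | about 138 mm | 125–155 mm |
| Jar, from the stirrer, on the side away from the pump | about 141 mm | 125–155 mm |

- **Line:** the wash bottle and jar lie within a few mm of the line through the stirrer and pump, against 15 mm allowed.
- **Cover:** it touched the beaker's rim at the height expected for a seated cover (tool at 0.147 m), and it looks level. I measured the cover rather than the beaker itself in the last picture; they agreed within 2 mm just before the cover went on.
- **Upright:** everything looked upright in the pictures.
- **Camera disagreement:** the two cameras differed by about 4–6 mm on the plate's centre. I used the top one.
- **Bystanders:** I did not measure the amber bottle, timer or scoop again at the end. I made no move near any of them.

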